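Put the pepper grinder away in the table drawer

TASK

Put the pepper grinder away in the open drawer of the small wooden table chest. First slide the flat tea tin in the drawer across until it rests against one side wall (either one), then lift the grinder out of the baking tin and lay it flat on the drawer floor in the space beside the tea tin, let go, and gently push the drawer fully shut without slamming it. Leave the baking tin, sugar bowl, salad bowl and coasters standing where they are.

Things in the scene. Friction and masses are not known exactly. Their poses are not given: they have to be found in the camera images.
- cabinet: Fixed wooden table chest, 220 deep (x) x 250 wide (y) x 88 high, with one drawer that opens towards its own -x (roughly towards the robot; its yaw and place vary). Origin at the centre of its underside; x points to its back, y to its left side seen from the robot, z up. Its front face lies at x = -110; its roof (78 to 88 high) covers x from -110 to 110.
- drawer (a joint): How far the drawer is pulled out, m: 0 fully shut, 0.200 fully open; starts 0.165 to 0.200. It slides along the chest's x with about 1.5 N of friction, has no latch or spring and stays where it is left. It has no handle, only a shallow dip in the front panel's top edge.
- drawer_in (a point): Centre of the drawer's inner floor, moving with the drawer, axes parallel to the chest's; 13 mm above the table. Inner space 205 long (x) x 210 wide (y); side and back walls are 6 thick and rise 42 above this floor. The front panel's inner face is at x = -102.5. Only the part of the drawer in front of the chest's front face is open from above.
- drawer_front (a point): Middle of the outer face of the drawer's wooden front panel, 45 mm above the table, moving with the drawer; at x = -114.5 from drawer_in. The panel is 12 thick, 246 wide and stands 6 to 76 mm above the table (to 56 in the dip, its middle 90 mm). When shut, its inner face meets the chest's front face.
- tea_tin: Closed flat aluminium tea tin lying loose on the drawer floor, 130 (x) x 92 (y) x 40 high, about 0.25 kg, with a dark seam around it. Too wide to grip. Origin at the centre of its underside, x along its length; it starts near the middle of the drawer's width, nearly parallel to the drawer (within 0.12 rad).
- grinder: Stainless pepper grinder lying on its side in the baking tin, any yaw: square body 46 x 46 x 95 long, black neck, round steel top knob 44 across; 135 long overall, about 0.3 kg. Origin under the middle of its length, on the underside; x along its length towards the knob, z up. The square body runs from x = -67.5 to +27.5; balance point near x = -12, 23 above the underside.
- grinder_mid (a point): Middle of the grinder, inside it: halfway along its length, on its long axis, 23 mm above the surface it lies on.
- baking_tin: Open rectangular aluminium baking tin on the table, left or right of the chest: outside 260 (x) x 190 (y) x 45 high, walls and floor 4 thick; loose, 0.6 kg. Origin at the centre of its underside. The grinder lies in its half nearer the robot (-x), the sugar bowl stands in the farther half (+x).
- sugar_bowl: White ceramic sugar bowl with its lid on, one piece, 76 across, 95 high, standing in the baking tin. Origin at the centre of its foot. Leave it alone.
- salad_bowl: Clear glass salad bowl, 210 across, 85 high, on the table on the other side of the chest from the baking tin. Origin at the centre of its foot. Leave it alone.
- coaster_a: Round grey plastic coaster, 94 across, 6 thick, lying on the chest's roof. Origin at the centre of its underside. Leave it alone.
- coaster_b: A second, equal coaster on the chest's roof. Leave it alone.
Not all that is in view belongs to the job. What is shaped like the tea_tin but turquoise is not meant.

How it is judged:
On the way, in this order (a step that is already met when the one before it is completed fails the run):
1. the tea tin has been slid against a side wall of the drawer (within about 12 mm) ((y of tea_tin in the frame of drawer_in above 0.047 m or y of tea_tin in the frame of drawer_in below -0.047 m)), for 0.2 s.
2. the grinder lies on the drawer floor beside the tea tin, let go, with the drawer still open (z of grinder_mid in the frame of drawer_in between 0.016 and 0.03 m and x of grinder_mid in the frame of drawer_in between -0.1 and 0.1 m and contact force between the fingers and grinder below 0.5 N and ((y of tea_tin in the frame of drawer_in above 0.04 m and y of grinder_mid in the frame of drawer_in between -0.1 and -0.01 m) or (y of tea_tin in the frame of drawer_in below -0.04 m and y of grinder_mid in the frame of drawer_in between 0.01 and 0.1 m)) and value of joint drawer above 0.1 m), for 0.2 s.
At the end, for the whole second after the job is handed in: The drawer is shut to within 5 mm; inside it, both flat on its floor (within about 7 mm), the tea tin is at one side wall (within 19 mm) and the grinder lies in the space on the other side, released and at rest; the bowls stand upright (value of joint drawer below 0.005 m and ((y of tea_tin in the frame of drawer_in above 0.04 m and y of grinder_mid in the frame of drawer_in between -0.1 and -0.01 m) or (y of tea_tin in the frame of drawer_in below -0.04 m and y of grinder_mid in the frame of drawer_in between 0.01 and 0.1 m)) and z of grinder_mid in the frame of drawer_in between 0.016 and 0.03 m and x of grinder_mid in the frame of drawer_in between -0.1 and 0.1 m and contact force between the fingers and grinder below 0.5 N and z of tea_tin in the frame of drawer_in between -0.006 and 0.006 m and linear speed of grinder below 0.02 m/s and angle between each of sugar_bowl, salad_bowl's own z axis and vertical below 0.1 rad); the robot touches nothing.
It fails at once if the drawer is slammed (closing faster than 0.4 m/s) (velocity of joint drawer below -0.4 m/s).
It fails at once if the sugar bowl is moved more than 40 mm or tipped (distance of sugar_bowl from where it was at the start of the episode above 0.04 m or angle between sugar_bowl's own z axis and vertical above 0.3 rad).
It fails at once if the salad bowl is moved more than 30 mm or tipped (distance of salad_bowl from where it was at the start of the episode above 0.03 m or angle between salad_bowl's own z axis and vertical above 0.3 rad).
It fails at once if the baking tin is moved more than 40 mm (distance of baking_tin from where it was at the start of the episode above 0.04 m).
It fails at once if a coaster is moved more than 30 mm (distance of any of coaster_a, coaster_b from where it was at the start of the episode above 0.03 m).
It also fails if it takes over 69 s, if anything falls off the work surface, if the arm or the gripper's body presses on something with over 40 N, if the wrist force passes 120 N, or if a joint passes its speed limit or range.

ROBOT

A 7-joint arm with a two-finger parallel gripper is mounted at the origin on the work surface. World frame = base frame: x ahead of the robot, y to its left, z up, the work surface at z = 0. Lengths are in m, angles in rad, forces in N, time in s.
With the tool pointing down it reaches from about 0.4 to 0.85 m from the base axis. Payload 10.4 kg.
Tool frame: the origin (TCP) lies between the finger pads; the fingertips stand 19 mm ahead of it and the grasp point (between the pads) is the TCP (manip.tips_ahead is the distance from the TCP to the fingertips, in m); z points along the fingers, y is the line along which they close (so a half turn about z gives the same grasp; the last joint's range is limited). The gripper opens to 85 mm and grips with 20 to 120 N. Pads are 22 mm wide; open, the fingers measure 114 mm over their backs; the gripper's body (76 mm by 85 mm) begins 54 mm behind the grasp point. The pads swing forward as they close: fully open they stand 13 mm farther back than shut.
Start: joints at [-0.023, 0.332, -0.065, 1.46, 0.022, 1.35, -0.088], TCP at [0.625, 0, 0.25] pointing down, gripper open.
Joint ranges: [-2.6, 2.6], [-0.5, 2.12], [-1.47, 1.34], [0.16, 2.42], [-1.27, 4.41], [0.06, 2.06], [-2.6, 2.6]. Speed limits (rad/s): [2.22, 2.22, 2.79, 2.79, 3.14, 3.14, 3.14].

INTERFACE

Orientations are given as a unit quaternion [x, y, z, w].
In Python, from workcell import manip, viewer gives the robot as it stands.
- The arm moves only by the tool arm_command, never from a script. Its argument "series" is text: rows parted by semicolons, each of 5 numbers parted by spaces: the closure, from 0 (fully open) to 1 (shut), then the shift along the tool's x, y, z normalised to -1 to 1, where 1 is 0.4 m, then the turn about the tool's z normalised to -1 to 1, where 1 is 180 degrees. In form: jaw tx ty tz spin; .... A call has exactly 10 rows; each row shifts and turns the commanded pose from where the row before left it, along the tool's axes as they then stand; what a row does not reach is not made up. A row lasts 1/8 s, in which the tool goes at most 62.5 mm and 10.7 degrees, less where a joint would pass 70% of its speed; a pose out of reach is approached as far as the arm can. A call with a number of a shift or a turn outside -1 to 1 is refused whole. A call with a gripper value outside its range is refused whole. The fingers move at their own pace and stop on an object; "newtons" is the grip in N (left out, the last holds). Time passes only in rows, so rows that do not move let the fingers close, or fill a call up. It gives the time, the measured TCP pose, the force, the opening and the grip force at its end, in the units of the state.
- manip.get_obs(): the state, without advancing time (a new reading comes with each control period).
- viewer.camera(name): name is "scene" or "side" or "wrist"; returns a dict with "pixels" (480x640x3 uint8, red, green, blue), "intrinsics" (3x3 intrinsics, pixels), "extrinsics" (4x4, takes a point from world to camera coordinates). Camera axes: x right, y up, looking along -z (the intrinsics and any distortion apply to the point x, -y, -z); pixel columns grow to the right and rows downward; lengths in m; the calibration is good to about 2 mm. A picture is of the moment at which its call begins. There is no depth.
- manip.hand_in(): hands the job in; it is judged then, once.
The state is a dict: "clock": time; "joint_pos": joint angles; "joint_velocities": joint speeds; "tau": joint torques, N m; "position": TCP position; "ee_rot": TCP orientation; "ft_force": force on the tool from outside, world axes, zero at the start; "torque": the same for the moment, N m; "grip_width": opening from 0.0 (shut) to 1.0 (fully open); "grasp_force": force on a finger pad.
Only numpy, scipy, OpenCV 4.12 (cv2) and the standard library are available. Lean on these libraries where they do the work, as an engineer would, in place of code of your own. Each camera call takes 0.05 s, during which the arm holds its last target. There are 200 camera calls.

## Working session

There is one attempt and no reset: what is moved stays moved. The work goes in short steps, Python scripts to look and compute and a tool call to move; the robot and the scene stay as the last step left them, time stands still between calls to the robot, and variables do not carry over. Pictures are saved under pics/ and viewed, at most 10 in all, crops included, and the job is handed in when it is done.

Besides the shell and the picture viewer there is one more tool, called in YAML: its name, and indented under it one key for each argument. arm_command: Moves the arm, as the interface text tells. Scaled input: -1 to 1 covers 0.4 m each way for a shift and 180 degrees each way for a turn. Its arguments: {"type":"object","properties":{"series":{"type":"string"},"newtons":{"type":"number"}},"required":["series"]}

```bash
mkdir -p pics
cat > h.py <<'E'
import numpy as np, cv2
from workcell import manip, viewer
def cam(n):
    c=viewer.camera(n); return np.array(c["pixels"]),np.array(c["intrinsics"]),np.array(c["extrinsics"])
def ray(K,E,u,v):
    d=np.linalg.inv(K)@[u,v,1]; d=np.array([d[0],-d[1],-d[2]])
    R,t=E[:3,:3],E[:3,3]; return -R.T@t, R.T@d
def plane(K,E,u,v,z):
    o,d=ray(K,E,u,v); return o+d*(z-o[2])/d[2]
def proj(K,E,p):
    q=E[:3,:3]@np.array(p)+E[:3,3]; q=K@[q[0],-q[1],-q[2]]; return q[:2]/q[2]
E
python3 - <<'E'
from h import *
for n in("scene","side","wrist"):
    p,K,E=cam(n); np.savez(n+"0.npz",p=p,K=K,E=E); cv2.imwrite(f"pics/{n}0.png",p[...,::-1]); print(n,K.round(1).tolist(),(-E[:3,:3].T@E[:3,3]).round(3))
print(manip.get_obs())
E
```

```text
scene [[451.0, 0.0, 321.1], [0.0, 451.0, 243.1], [0.0, 0.0, 1.0]] [ 0.915 -0.359  0.913]
side [[551.3, 0.0, 323.2], [0.0, 551.3, 230.9], [0.0, 0.0, 1.0]] [-0.003 -0.928  0.977]
wrist [[369.9, 0.0, 320.5], [0.0, 369.9, 243.5], [0.0, 0.0, 1.0]] [0.625 0.075 0.374]
{'clock': 0.15, 'joint_pos': array([-0.02261262,  0.33270875, -0.06468223,  1.46071099,  0.02160023,
        1.34990961, -0.08851745]), 'joint_velocities': array([-0.00145687, -0.00084974,  0.00016493, -0.00162018, -0.00041333,
       -0.0016917 ,  0.00056093]), 'tau': array([ 1.13752249e-03, -6.25829744e+01,  4.95374459e-02, -3.91853535e+01,
        1.63436425e-02,  7.44175835e-03, -2.63868424e-05]), 'position': array([ 6.24749075e-01, -1.19065022e-06,  2.49727725e-01]), 'ee_rot': array([ 7.07108613e-01,  7.07104758e-01, -3.85579738e-04, -3.50062921e-04]), 'ft_force': array([-0.1358257 , -0.01123387, -0.34534919]), 'torque': array([ 0.01591421,  0.03017992, -0.05486792]), 'grasp_force': 0.0, 'grip_width': 0.9977678345715949}
```

View pics/scene0.png

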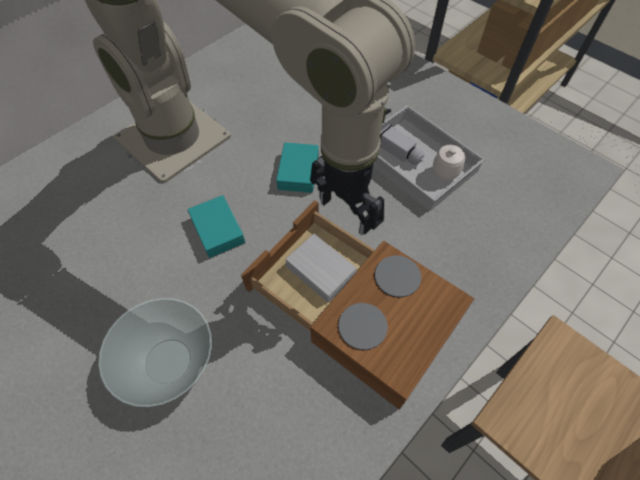

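View pics/side0.png

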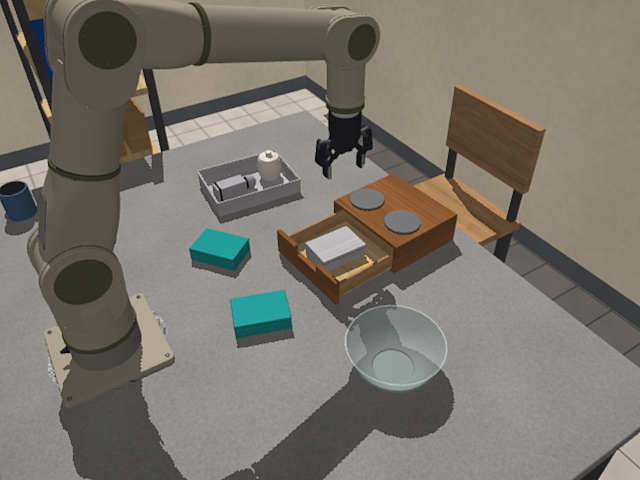

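View pics/wrist0.png

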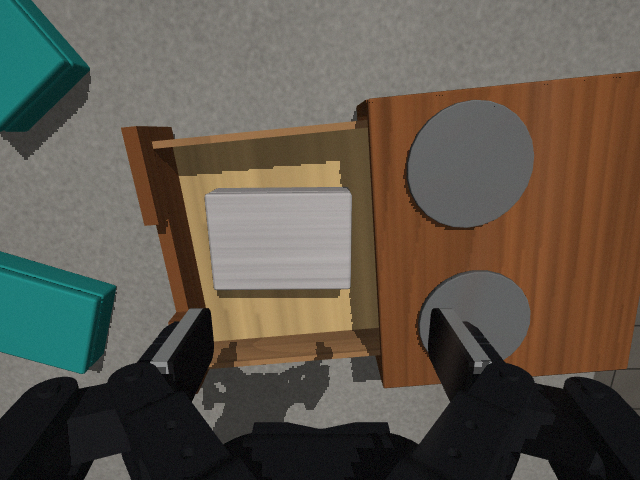

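Scene: the tea tin is the pale box in the drawer, scene (323,266), wrist (280,240). The turquoise boxes at scene (298,168) and (216,226) are lookalikes, so I reject them. The grinder is in the baking tin at scene (403,143), and the white pot beside it at (449,163) is the sugar bowl. Chest front roof edge in the wrist view runs about (367,100)–(384,387).

Run:
```python
from h import *
L=lambda n:(lambda d:(d["p"],d["K"],d["E"]))(np.load(n+"0.npz"))
p,K,E=L("wrist")
P=lambda u,v,z:plane(K,E,u,v,z).round(4)
a,b=P(369,100,.088),P(384,387,.088)
print("roof front",a,b,np.linalg.norm(a-b))
d=a-b; yaw=np.arctan2(-d[0],d[1]); print("yaw",yaw)
print("panel outer top",P(123,128,.076),P(145,225,.076))
hsv=cv2.cvtColor(p,cv2.COLOR_RGB2HSV)
m=((hsv[...,1]<40)&(hsv[...,2]>140)).astype(np.uint8); m[:150]=0; m[310:]=0; m[:,:190]=0; m[:,365:]=0
m=cv2.morphologyEx(m,cv2.MORPH_OPEN,np.ones((5,5)))
c=max(cv2.findContours(m,0,1)[0],key=cv2.contourArea); r=cv2.minAreaRect(c); bx=cv2.boxPoints(r); print(r)
print("tin",[P(u,v,.053)[:2].tolist() for u,v in bx],P(*r[0],.053))
print("wall tops inner +y",P(180,148,.055),P(362,128,.055)," -y",P(212,342,.055),P(378,331,.055))
for n in("scene","side"):
    q,K,E=L(n); print(n)
    pts={"scene":dict(g=(402,142),knob=(416,154),tin=[(402,108),(480,160),(433,208),(366,150)]),
     "side":dict(g=(232,186),knob=(250,180),tin=[(197,180),(284,150),(300,180),(216,208)])}[n]
    for u in("g","knob"): print(u,plane(K,E,*pts[u],.045).round(3))
    print([plane(K,E,*u,.045).round(3)[:2].tolist() for u in pts["tin"]])
```

```text
roof front [0.6595 0.0959 0.088 ] [ 0.6825 -0.1497  0.088 ] 0.2466746034759152
yaw 0.09337587553092062
panel outer top [0.4725 0.0768 0.076 ] [ 0.4788 -0.      0.076 ]
((278.0, 240.5), (95.0, 144.0), 90.0)
tin [[0.5247, 0.0229], [0.65, 0.0229], [0.6521, -0.0668], [0.5165, -0.0669]] [ 0.5859 -0.0202  0.053 ]
wall tops inner +y [0.507 0.061 0.055] [0.6585 0.0769 0.055 ]  -y [ 0.5179 -0.1235  0.055 ] [ 0.6801 -0.1112  0.055 ]
scene
g [0.492 0.384 0.045]
knob [0.543 0.377 0.045]
[[0.413, 0.483], [0.673, 0.472], [0.676, 0.27], [0.442, 0.299]]
side
g [0.474 0.365 0.045]
knob [0.533 0.365 0.045]
[[0.398, 0.45], [0.703, 0.462], [0.66, 0.284], [0.39, 0.289]]
```

Estimated in world frame:

| Item | Estimate |
|---|---|
| Chest yaw | ≈ 0.093 rad |
| Drawer opening | ≈ 0.177 m |
| drawer_in | ≈ (0.597, -0.034) |
| Tea tin in drawer | y ≈ +0.013 |

The wider gap (about 72 mm) is on the -y side, so I'll insert the closed fingers there and push the tin to +y.

arm_command:
  series: "1 -0.0875 -0.031 0.1 0;1 -0.0875 -0.031 0.1 0;1 -0.0875 -0.031 0.1 0;1 0 0 0 -0.03;1 0 0 0.07 0;1 0 0 0 0;1 0 0 0 0;1 0 0 0 0;1 0 0 0 0;1 0 0 0 0"
  newtons: 40

```text
clock: 1.4
position: [0.588, -0.1049, 0.1027]
ee_rot: [0.673, 0.74, 0.0, 0.0]
ft_force: [0.9, 0.4, 0.5]
grip_width: 0.001
grasp_force: 0.0
```

Run:
```python
from h import *
p,K,E=cam("wrist"); q,_,_=cam("scene")
a=cv2.resize(p,(640,480)); b=cv2.resize(q[190:340,220:420],(640,480))
cv2.imwrite("pics/w1.png",cv2.resize(np.hstack([a,b]),(800,300))[...,::-1])
o=manip.get_obs(); print(o["clock"],o["position"],o["ee_rot"],o["grip_width"])
```

```text
1.5 [ 0.58786765 -0.10493457  0.10246409] [6.72972436e-01 7.39667552e-01 7.58065738e-05 8.51183022e-05] 0.0021156294077789013
```

View pics/w1.png

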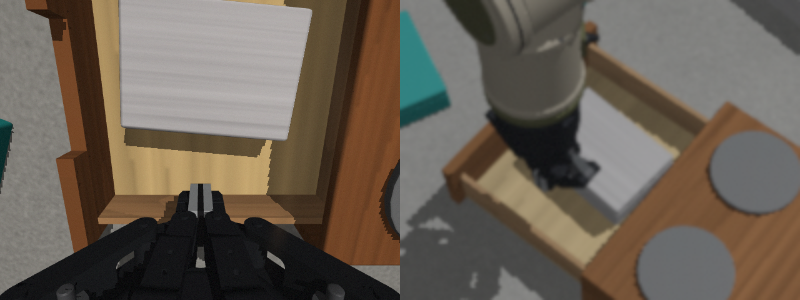

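Closed fingers are at about (200,190) in the left crop. They sit over the gap between the tin's lower edge (v≈135) and the -y wall, and the drawer now looks square in the image.

Run:
```python
from h import *
p,K,E=cam("wrist")
for u,v,z in((320,312,.013),(320,350,.055),(320,213,.053)): print(plane(K,E,u,v,z).round(4))
```

```text
[ 0.591  -0.1411  0.013 ]
[ 0.5911 -0.1416  0.055 ]
[ 0.5842 -0.0681  0.053 ]
```

arm_command:
  series: "1 0 0 0.075 0;1 0 0 0.073 0;1 0.025 0 0 0;1 0.025 0 0 0;1 0.015 0 0 0;1 0.015 0 0 0;1 0.015 0 0 0;1 0.015 0 0 0;1 0.015 0 0 0;1 0.015 0 0 0"

```text
clock: 2.8
position: [0.5825, -0.0489, 0.0431]
ee_rot: [0.673, 0.74, -0.0, 0.0]
ft_force: [0.0, -2.2, 2.2]
grip_width: 0.002
grasp_force: 1.0
```

arm_command:
  series: "1 0.01 0 0 0;1 0.01 0 0 0;1 0.008 0 0 0;1 0.006 0 0 0;1 0 0 0 0;1 0 0 0 0;1 0 0 0 0;1 0 0 0 0;1 0 0 0 0;1 0 0 0 0"

```text
clock: 4.05
position: [0.5811, -0.0355, 0.043]
ee_rot: [0.673, 0.74, -0.0, -0.0]
ft_force: [0.1, -0.6, -0.6]
grip_width: 0.002
grasp_force: 0.3
```

arm_command:
  series: "1 0.006 0 0 0;1 0.006 0 0 0;1 0.004 0 0 0;1 0 0 0 0;1 0 0 0 0;1 0 0 0 0;1 0 0 0 0;1 0 0 0 0;1 0 0 0 0;1 0 0 0 0"

```text
clock: 5.3
position: [0.5809, -0.034, 0.0432]
ee_rot: [0.674, 0.738, -0.001, 0.002]
ft_force: [2.0, -16.5, -1.5]
grip_width: -0.002
grasp_force: 7.6
```

Run:
```python
from h import *
p,K,E=cam("wrist"); cv2.imwrite("pics/w2.png",p[...,::-1])
```

```text
(no output)
```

View pics/w2.png

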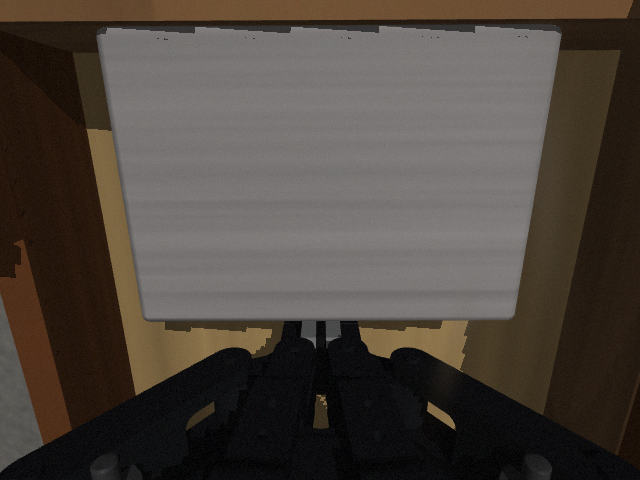

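The tea tin lies flush along the +y wall; its top spans (97–560, 30–320) in this view, and contact with the wall read 16 N. Back off, lift and look over the baking tin.

arm_command:
  series: "1 -0.03 0 0 0;1 0 0 -0.15 0;1 0 0 -0.15 0;1 0 0 -0.15 0;1 0 0 -0.15 0;0 0.154 -0.015 0 0;0 0.154 -0.015 0 0;0 0.154 -0.015 0 0;0 0.154 -0.015 0 0;0 0.154 -0.015 0 0"

```text
clock: 6.6
position: [0.5219, 0.2647, 0.2832]
ee_rot: [0.673, 0.74, 0.0, -0.0]
ft_force: [1.2, 0.4, -0.1]
grip_width: 0.996
grasp_force: 0.0
```

arm_command:
  series: "0 0 0 0 0;0 0 0 0 0;0 0 0 0 0;0 0 0 0 0;0 0 0 0 0;0 0 0 0 0;0 0 0 0 0;0 0 0 0 0;0 0 0 0 0;0 0 0 0 0"

```text
clock: 7.85
position: [0.5229, 0.2625, 0.2831]
ee_rot: [0.673, 0.74, 0.0, 0.0]
ft_force: [0.0, 0.6, 0.5]
grip_width: 0.995
grasp_force: 0.0
```

Run:
```python
from h import *
p,K,E=cam("wrist"); np.savez("w3.npz",p=p,K=K,E=E); cv2.imwrite("pics/w3.png",p[...,::-1])
```

```text
(no output)
```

View pics/w3.png

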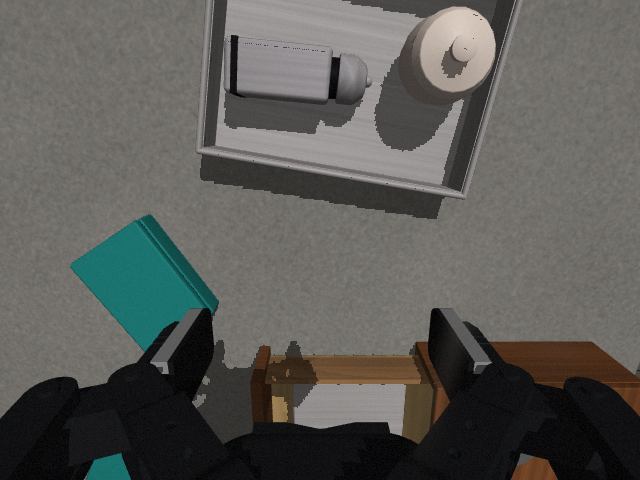

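The baking tin is at the top of the view. The grinder body spans about (231–331, 36–104) with its knob at (352,79), and the sugar bowl is at (453,50). The grinder lies roughly along the image x axis, knob to the right.

Run:
```python
from h import *
d=np.load("w3.npz");K,E=d["K"],d["E"]; print((-E[:3,:3].T@E[:3,3]).round(3))
P=lambda u,v,z:plane(K,E,u,v,z).round(4)[:2]
print("top far edge",P(240,37,.05),P(332,45,.05)); print("lower edge z.05/.004",P(237,97,.05),P(328,103,.05),P(237,97,.004),P(328,103,.004))
print("knob end",P(371,80,.027)); print("tin near corners z.045",P(200,151,.045),P(465,195,.045)); print("bowl top",P(463,47,.099))
```

```text
[0.516 0.337 0.407]
top far edge [0.4395 0.4075] [0.5191 0.4088]
lower edge z.05/.004 [0.4382 0.3589] [0.5204 0.3615] [0.4282 0.3617] [0.5209 0.3647]
knob end [0.5592 0.3872]
tin near corners z.045 [0.4035 0.3079] [0.6632 0.2901]
bowl top [0.6166 0.4068]
```

arm_command:
  series: "0 0.105 -0.026 0 0;0 0.105 -0.026 0 0;0 0.105 -0.026 0 0;0 0 0 0 -0.053;0 0 0 0 -0.053;0 0 0 0 -0.053;0 0 0 0 -0.053;0 0 0 0 -0.053;0 0 0 0 -0.053;0 0 0 0 -0.053"

```text
clock: 9.15
position: [0.4801, 0.385, 0.2831]
ee_rot: [0.152, 0.988, 0.0, 0.0]
ft_force: [0.6, -0.6, 0.5]
grip_width: 1.0
grasp_force: 0.0
```

arm_command:
  series: "0 0 0 0 -0.053;0 0 0 0 -0.053;0 0 0 0.1 0;0 0 0 0.1 0;0 0 0 0.1 0;0 0 0 0 0;0 0 0 0 0;0 0 0 0 0;0 0 0 0 0;0 0 0 0 0"

```text
clock: 10.4
position: [0.4802, 0.3852, 0.1637]
ee_rot: [-0.011, 1.0, 0.0, 0.0]
ft_force: [-0.3, -0.9, 0.8]
grip_width: 1.001
grasp_force: 0.0
```

Run:
```python
from h import *
p,K,E=cam("wrist"); np.savez("w4.npz",p=p,K=K,E=E); cv2.imwrite("pics/w4.png",p[...,::-1])
o=manip.get_obs();print(o["joint_pos"].round(2))
```

```text
[-0.35  0.42 -0.51  1.57  0.22  1.2   0.69]
```

View pics/w4.png

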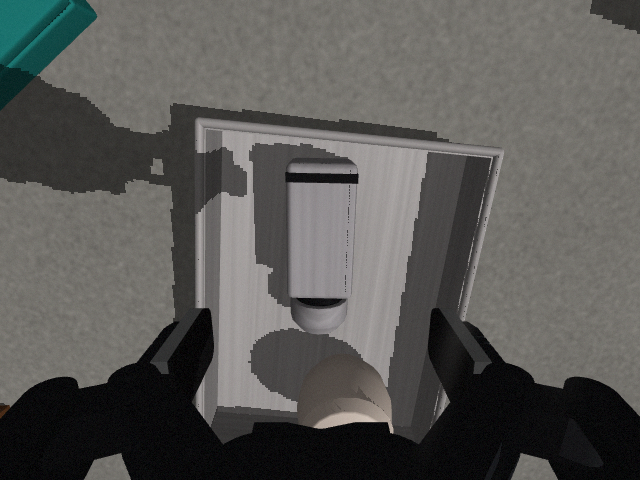

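The grinder is centred between the fingers in u (286–357), with the body at v 160–298 and the knob at v≈315. The sugar bowl is at (345,395). I check the along-axis position numerically.

Run:
```python
from h import *
d=np.load("w4.npz");K,E=d["K"],d["E"]; print((-E[:3,:3].T@E[:3,3]).round(3), (-E[2,:3]).round(3), (E[:3,:3].T@[0,0,-1]).round(3))
P=lambda u,v,z:plane(K,E,u,v,z).round(4)[:2]
for u,v,z in((322,160,.05),(322,298,.05),(320,333,.027),(287,230,.05),(356,230,.05),(345,368,.099),(197,121,.045),(502,151,.045)): print(u,v,P(u,v,z))
print("tcp px",proj(K,E,[.4802,.3852,.05]), proj(K,E,[.4802,.3852,.1637]))
```

```text
[0.405 0.384 0.288] [ 0.293  0.008 -0.956] [ 0.293  0.008 -0.956]
322 160 [0.4235 0.3853]
322 298 [0.5186 0.3875]
320 333 [0.5601 0.3869]
287 230 [0.4695 0.3631]
356 230 [0.4686 0.4089]
345 368 [0.5406 0.4014]
197 121 [0.4018 0.3069]
502 151 [0.4158 0.5001]
tcp px [319.94899479 245.97752781] [320.0851085 335.6655073]
```

arm_command:
  series: "0 0 0.002 0.1 0;0 0 0 0.1 0;0 0 0 0.06 0;0 0 0 0.049 0;0 0 0 0 0;1 0 0 0 0;1 0 0 0 0;1 0 0 0 0;1 0 0 0 0;1 0 0 0 0"
  newtons: 50

```text
clock: 11.7
position: [0.4807, 0.3863, 0.0408]
ee_rot: [-0.011, 1.0, 0.001, 0.001]
ft_force: [-1.1, -0.3, 6.4]
grip_width: 0.528
grasp_force: 53.1
```

arm_command:
  series: "1 0 0 0 0;1 0 0 0 0;1 0 0 0 0;1 0 0 -0.03 0;1 0 0 -0.06 0;1 0 0 -0.1 0;1 0 0 -0.1 0;1 0 0 -0.1 0;1 0 0 0 0;1 0 0 0 0"

```text
clock: 12.95
position: [0.4796, 0.3853, 0.1946]
ee_rot: [-0.011, 1.0, -0.001, -0.0]
ft_force: [-0.1, -0.4, -2.9]
grip_width: 0.53
grasp_force: 52.0
```

arm_command:
  series: "1 -0.026 -0.147 0 0;1 -0.026 -0.147 0 0;1 -0.026 -0.147 0 0;1 -0.026 -0.147 0 0;1 -0.026 -0.147 0 0;1 -0.026 -0.147 0 0;1 -0.026 -0.147 0 0;1 -0.026 -0.147 0 0;1 0 0 0 -0.022;1 0 0 0 0"

```text
clock: 14.2
position: [0.5726, -0.0827, 0.1937]
ee_rot: [-0.045, 0.999, 0.001, -0.002]
ft_force: [-0.1, 0.5, -4.0]
grip_width: 0.524
grasp_force: 52.8
```

arm_command:
  series: "1 0 0 0.05 0;1 0 0 0 0;1 0 0 0 0;1 0 0 0 0;1 0 0 0 0;1 0 0 0 0;1 0 0 0 0;1 0 0 0 0;1 0 0 0 0;1 0 0 0 0"

```text
clock: 15.45
position: [0.5735, -0.0826, 0.1755]
ee_rot: [-0.046, 0.999, 0.0, 0.0]
ft_force: [0.7, -0.1, -3.7]
grip_width: 0.526
grasp_force: 52.6
```

Run:
```python
from h import *
p,K,E=cam("wrist"); np.savez("w5.npz",p=p,K=K,E=E)
q,K2,E2=cam("scene"); np.savez("s5.npz",p=q,K=K2,E=E2)
b=cv2.resize(q[190:340,220:420],(640,480))
cv2.imwrite("pics/w5.png",cv2.resize(np.hstack([p,b]),(800,300))[...,::-1])
```

```text
(no output)
```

View pics/w5.png

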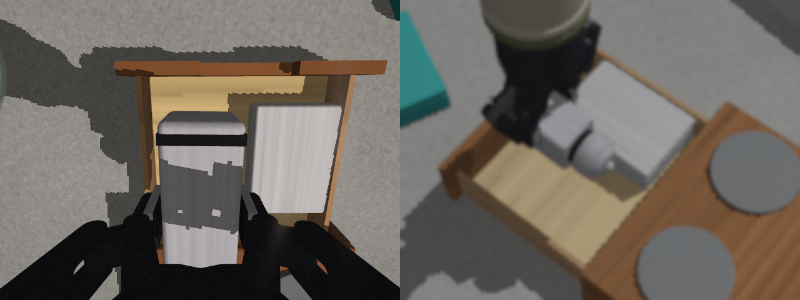

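Grinder held level, body at (160–245,112–265) in the left crop. The tea tin's near top edge runs (250,104)–(255,212), the -y wall's inner top edge (150,80)–(147,190), and the front panel's top is at v≈62.

Run:
```python
from h import *
d=np.load("w5.npz");K,E=d["K"],d["E"]
P=lambda u,v,z:plane(K,E,u,v,z).round(4)
c,s=np.cos(.093),np.sin(.093); D=np.array([.597,-.034])
def loc(p): r=p[:2]-D; return (np.array([c*r[0]+s*r[1],-s*r[0]+c*r[1]])).round(4)
for n,u,v,z in(("tin edge",400,168,.053),("tin edge",408,339,.053),("tin far",544,172,.053),("wall-y bottom",238,128,.013),("wall-y top",239,135,.055),("wall-y top",234,300,.055),("panel outer",185,99,.076),("panel outer",614,97,.076)): print(n,P(u,v,z)[:2],loc(P(u,v,z)))
print("tcp",loc(np.array([.5735,-.0826])))
```

```text
tin edge [ 0.518  -0.0349] [-0.0787  0.0064]
tin edge [ 0.6437 -0.0093] [0.0488 0.0203]
tin far [0.512 0.06 ] [-0.0759  0.1015]
wall-y bottom [ 0.5031 -0.1499] [-0.1043 -0.1067]
wall-y top [ 0.5067 -0.1403] [-0.0998 -0.0975]
wall-y top [ 0.6221 -0.1409] [ 0.0151 -0.1088]
panel outer [ 0.4893 -0.1668] [-0.1196 -0.1222]
panel outer [0.4663 0.0743] [-0.1201  0.12  ]
tcp [-0.0279 -0.0462]
```

arm_command:
  series: "1 0 0 0.08 0;1 0 0 0.08 0;1 0 0 0.06 0;1 0 0 0.04 0;1 0 0 0.02 0;1 0 0 0.015 0;1 0 0 0.01 0;1 0 0 0.005 0;1 0 0 0 0;1 0 0 0 0"

```text
clock: 16.8
position: [0.5737, -0.0827, 0.0518]
ee_rot: [-0.046, 0.999, -0.0, 0.0]
ft_force: [0.1, 0.5, -3.6]
grip_width: 0.527
grasp_force: 52.8
```

arm_command:
  series: "1 0 0 0.003 0;1 0 0 0.003 0;1 0 0 0 0;0.3 0 0 0 0;0.3 0 0 0 0;0.3 0 0 0 0;0.3 0 0 0 0;0.3 0 0 0 0;0.3 0 0 0 0;0.3 0 0 0 0"

```text
clock: 18.05
position: [0.5736, -0.0826, 0.0491]
ee_rot: [-0.046, 0.999, 0.0, 0.0]
ft_force: [0.2, -0.8, 0.3]
grip_width: 0.698
grasp_force: 0.0
```

arm_command:
  series: "0.3 0 0 -0.05 0;0.3 0 0 -0.1 0;0.3 0 0 -0.1 0;0.3 0 0 -0.1 0;0.3 0 0 -0.05 0;1 0.1 0 0 0;1 0.1 0 0 0;1 0 0 0 0;1 0 0 0 0;1 0 0 0 0"

```text
clock: 19.3
position: [0.4946, -0.0896, 0.2096]
ee_rot: [-0.046, 0.999, 0.0, 0.0]
ft_force: [-0.7, 0.1, 0.2]
grip_width: 0.002
grasp_force: 0.0
```

Run:
```python
from h import *
p,K,E=cam("wrist"); np.savez("w6.npz",p=p,K=K,E=E)
q,K2,E2=cam("scene"); b=cv2.resize(q[190:340,220:420],(640,480))
cv2.imwrite("pics/w6.png",cv2.resize(np.hstack([p,b]),(800,300))[...,::-1]); print(manip.get_obs()["joint_pos"].round(2))
```

```text
[ 0.36  0.11 -0.29  1.82  0.03  1.22  1.72]
```

View pics/w6.png

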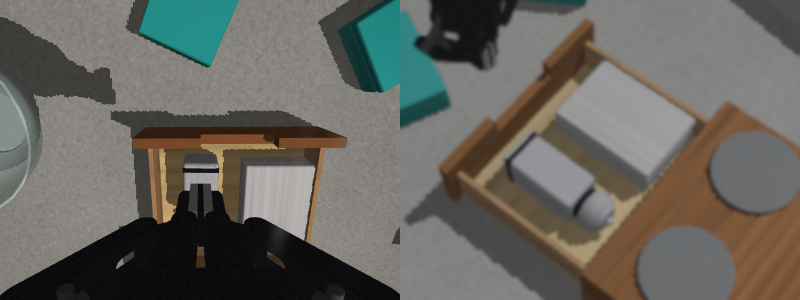

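Grinder lies flat beside the tin (right crop, (560,180)) and is released. Fingers are shut and clear. Next, move in front of the panel, checking the turquoise box nearest the path, whose near corner is at crop (210,67).

Run:
```python
from h import *
d=np.load("w6.npz");K,E=d["K"],d["E"]
for n,u,v,z in(("teal",336,107,.045),("teal2",570,147,.045),("panel out",214,207,.076),("panel out",554,219,.076)): print(n,plane(K,E,u,v,z).round(3))
```

```text
teal [ 0.403 -0.086  0.045]
teal2 [0.415 0.093 0.045]
panel out [ 0.479 -0.166  0.076]
panel out [0.466 0.076 0.076]
```

arm_command:
  series: "1 0.048 0.058 0 0;1 0.047 0.057 0 0;1 0 0 0.1 0;1 0 0 0 0;1 0 0 0 0;1 0 0 0 0;1 0 0 0 0;1 0 0 0 0;1 0 0 0 0;1 0 0 0 0"

```text
clock: 20.65
position: [0.4518, -0.0475, 0.1692]
ee_rot: [-0.046, 0.999, 0.0, 0.0]
ft_force: [-0.4, 1.1, -0.1]
grip_width: -0.002
grasp_force: 0.0
```

arm_command:
  series: "1 0.015 0 0 0;1 0 0 0.1 0;1 0 0 0.1 0;1 0 0 0.083 0;1 0 0 0 0;1 -0.015 0 0 0;1 -0.015 0 0 0;1 -0.015 0 0 0;1 -0.015 0 0 0;1 -0.02 0 0 0"

```text
clock: 21.9
position: [0.478, -0.0452, 0.056]
ee_rot: [-0.046, 0.999, -0.0, -0.0]
ft_force: [-1.7, -0.4, 0.9]
grip_width: -0.003
grasp_force: 0.9
```

arm_command:
  series: "1 -0.025 0 0 0;1 -0.03 0 0 0;1 -0.03 0 0 0;1 -0.03 0 0 0;1 -0.03 0 0 0;1 -0.03 0 0 0;1 -0.03 0 0 0;1 -0.03 0 0 0;1 -0.03 0 0 0;1 -0.03 0 0 0"

```text
clock: 23.15
position: [0.596, -0.0343, 0.0559]
ee_rot: [-0.046, 0.999, 0.0, -0.0]
ft_force: [-3.0, 1.0, 0.5]
grip_width: 0.002
grasp_force: 0.9
```

arm_command:
  series: "1 -0.025 0 0 0;1 -0.02 0 0 0;1 -0.015 0 0 0;1 -0.012 0 0 0;1 -0.01 0 0 0;1 -0.008 0 0 0;1 -0.008 0 0 0;1 -0.008 0 0 0;1 -0.008 0 0 0;1 0 0 0 0"

```text
clock: 24.4
position: [0.6412, -0.0304, 0.056]
ee_rot: [-0.046, 0.999, -0.0, 0.0]
ft_force: [0.1, -0.7, 0.4]
grip_width: 0.001
grasp_force: 0.0
```

arm_command:
  series: "1 -0.006 0 0 0;1 -0.006 0 0 0;1 -0.005 0 0 0;1 0 0 0 0;1 0 0 0 0;1 0 0 0 0;1 0 0 0 0;1 0 0 0 0;1 0 0 0 0;1 0 0 0 0"

```text
clock: 25.65
position: [0.6471, -0.0298, 0.0558]
ee_rot: [-0.045, 0.999, -0.0, -0.0]
ft_force: [-4.3, -1.1, 1.5]
grip_width: 0.0
grasp_force: 2.6
```

arm_command:
  series: "1 -0.005 0 0 0;1 -0.004 0 0 0;1 0 0 0 0;1 0 0 0 0;1 0 0 0 0;1 0 0 0 0;1 0 0 0 0;1 0 0 0 0;1 0 0 0 0;1 0 0 0 0"

```text
clock: 26.9
position: [0.6473, -0.0298, 0.0557]
ee_rot: [-0.045, 0.999, -0.0, -0.004]
ft_force: [-25.1, -1.6, 17.5]
grip_width: 0.003
grasp_force: 12.5
```

Hard stop reached: the pose did not change and the force rose, so the drawer is shut. Retreat, then one last look.

arm_command:
  series: "1 0.01 0 0 0;1 0.03 0 0 0;1 0.08 0 0 0;1 0.1 0 0 0;1 0 0 -0.1 0;1 0 0 -0.1 0;1 0 0 -0.1 0;1 0 0 -0.1 0;1 0 0 0 0;1 0 0 0 0"

```text
clock: 28.15
position: [0.5631, -0.0374, 0.2155]
ee_rot: [-0.046, 0.999, -0.0, 0.0]
ft_force: [0.2, 0.1, -0.3]
grip_width: -0.0
grasp_force: 0.0
```

Run:
```python
from h import *
q,_,_=cam("scene"); s,_,_=cam("side")
cv2.imwrite("pics/f.png",cv2.resize(np.hstack([q,s]),(800,300))[...,::-1])
```

```text
(no output)
```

View pics/f.png

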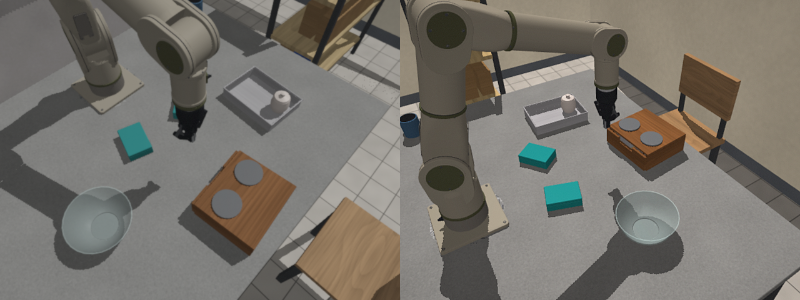

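The drawer is shut flush at scene crop (215,175). The bowls, coasters and baking tin stand in place, and the robot is clear.

```bash
python3 -c "
from workcell import manip
print(manip.hand_in())"
```

```text
the job is handed in; nothing more can be done
None
```

I handed the job in at about 28 s: the tea tin is against the drawer's +y (left) wall, the grinder lies flat beside it and is released, and the drawer is shut to its stop; the hand-in returned no verdict.

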